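# Unscrew a blender drive coupling of unknown thread hand and hold it up

### The arm

A 6-joint arm with a two-finger parallel gripper is mounted at the origin on a cart in front of the work surface, level with it; the furniture and walls round the work are solid. World frame = base frame: x ahead of the robot, y to its left, z up, the work surface at z = 0. Lengths are in mm, angles in degrees, forces in N, time in s.
With the tool pointing down it reaches from about 350 to 850 mm from the base axis. Payload 8.1 kg.
Tool frame: the origin (TCP) lies at the very end of the fingers, on their centre line; the grasp point (between the pads) lies 19 mm behind it; z points along the fingers, y is the line along which they close (so a half turn about z gives the same grasp; the last joint's range is limited). The gripper opens to 93 mm and grips with 3 to 60 N. Pads are 15 mm wide; open, the fingers measure 128 mm over their backs; the gripper's body (75 mm by 188 mm) begins 65 mm behind the grasp point.
Start: joints at [62.831, 7.471, 85.268, -0, 87.261, -4.893], TCP at [227.426, 555.232, 218.635] pointing down, gripper open.
Joint ranges: [-169.43, 169.43], [-51.17, 129.36], [1.28, 143.12], [-76.62, 256.62], [0, 156.53], [-152.29, 152.29]. Speed limits (degrees/s): [136.94, 136.94, 159.86, 180, 180, 180].

### API

Orientations are given as a 3x3 rotation matrix whose columns are the frame's x, y, z axes.
In Python, from cell import env gives the robot as it stands.
- The arm moves only by the tool send_rows, never from a script. Its argument "series" is text: rows parted by semicolons, each of 5 numbers parted by spaces: the shift along the tool's x, y, z in units of 40 mm (1.0 is 40 mm), then the turn about the tool's z in units of 6 degrees (1.0 is 6 degrees), then the finger opening in mm, from 0 to 93. A call has exactly 5 rows; each row is the pose to reach, as a shift and turn from the pose commanded when the call began, along the tool's axes at that moment; what a row does not reach only later rows make up. A row lasts 1/10 s, in which the tool goes at most 50 mm and 8.59 degrees, less where a joint would pass 70% of its speed; a pose out of reach is approached as far as the arm can. A call with a gripper value outside its range is refused whole. The fingers move at their own pace and stop on an object; the grip force is fixed at half the most. Time passes only in rows, so rows that repeat a pose let the fingers close, or fill a call up. It gives the time, the measured TCP pose, the force, the opening and the grip force at its end, in the units of the state.
- env.get_obs(): the state, without advancing time (a new reading comes with each control period).
- env.read_camera(name): name is "scene" or "top"; returns the picture (384x512x3 uint8, red, green, blue); there is no depth.
- env.calibration(name): a dict with "fx", "fy", "cx", "cy" (pixels), "extrinsics" (4x4, takes a point from world to camera coordinates). Camera axes: x right, y up, looking along -z (the intrinsics and any distortion apply to the point x, -y, -z); pixel columns grow to the right and rows downward; lengths in mm; the calibration is good to about 2 mm. A picture is of the moment at which its call begins. calibration takes no time and is no camera call.
- env.hand_in(): hands the job in; it is judged then, once.
Trained networks look in the newest picture that a camera, given by its name, has taken for a name from the list of things; names that differ only in an ending like _2 or _b are one class to them, and where a whole thing is asked for, a point or a joint stands for the part that bears it (a point fixed in the world has none). Each returns a list of dicts, best first, with "score" (0 to 1); they miss things now and then, are a little off and sometimes report something else, mostly with a low value. They report only what shows in the picture. A call takes as long as a camera call.
- env.boxes_of(camera, query): "at" ([column, row] in pixels, amid what is visible of it).
The state is a dict: "t": time; "qpos": joint angles; "dq": joint speeds; "joint_efforts": joint torques, N m; "eef_pos": TCP position; "orientation": TCP orientation; "wrist_force": force on the tool from outside, world axes, zero at the start; "torque": the same for the moment, N m; "opening": finger opening in mm; "gripper_force": force on a finger pad.
Only numpy, scipy, OpenCV 4.12 (cv2) and the standard library are available. Lean on these libraries where they do the work, as an engineer would, in place of code of your own. Each camera call takes 0.05 s, during which the arm holds its last target. There are 200 camera calls.

### The job

The spindle of the nearer of the two blender motor bases needs oiling. Nobody knows whether its black drive coupling has a right-hand or a left-hand thread, so try which way it loosens without forcing it, unscrew it and lift it straight off. Finish while still holding it upright in the gripper, lifted a good hand's breadth (8 to 15 cm) right above its spindle, so that I can get under it with the oil; leave the farther machine, its coupling and the other things on the worktop alone.

Things in the scene. Friction and masses are not known exactly. Their poses are not given: they have to be found in the camera images.
- blender_a: One of two blender motor bases that look the same: round, 164 mm across the foot, steel with black top, fixed. Origin: centre of underside; z up along the spindle; control panel at its -x. Rubber top 110 mm above the worktop; four jar lugs on it, 5 mm high, 67 mm from the axis. One machine stands near the robot (x below 0.6), the other behind (x above 0.6); either can be the near one.
- blender_b: The other motor base, alike in all that can be seen. One of the two has a right-hand thread (its coupling loosens counter-clockwise seen from above), the other a left-hand thread (loosens clockwise); which is which can only be found by trying.
- cap_a: Drive coupling of blender_a: black ribbed cap, 56 mm across, 43 mm high, about 90 g; on top a white index line at its -x side and steel teeth 5 mm high. Origin: on its axis at the lower rim, z up. Screwed home, its origin is 113 mm above the worktop and its axes lie as its base's. Grip across the sides of the upper 21 mm. The wrong way it stops within 5 degrees; a 40 N grip then slips.
- cap_b: Drive coupling of blender_b, alike but for the hand of its thread. The right way each coupling turns easily and climbs about 3 mm; it is free to lift from 58 degrees on and stops at about 90, so turn it 65 to 85 degrees. Before that it cannot be pulled off. Grip it with 30 to 50 N, so that the fingers slip rather than force the thread.
- jar: Clear blender jar, 124 mm across and 190 mm high, with a black foot and handle; origin under its centre. Bystander.
- tub: Clear plastic food tub with a blue lid, 127 x 198 x 108 mm; origin under its centre. Bystander.
- tin: Small grey pepper tin, 41 mm across, 51 mm high; origin under its centre. Bystander.
- red_cup: Small red cup, 59 x 80 x 58 mm; origin under its centre. Bystander.
- mug: Dark navy mug, 84 x 117 x 98 mm; origin under its centre. Bystander.

How it is judged (in metres and radians):
On the way, in this order (a step that is already met when the one before it is completed fails the run):
1. the near machine's coupling has been unscrewed (turned by more than 43 degrees from home) while still on its hub (((world x of blender_a below 0.6 m and angle between the x axis of cap_a and the x axis of blender_a, either way round above 0.75 rad and z of cap_a in the frame of blender_a below 0.125 m and horizontal distance between cap_a and blender_a below 0.01 m) or (world x of blender_b below 0.6 m and angle between the x axis of cap_b and the x axis of blender_b, either way round above 0.75 rad and z of cap_b in the frame of blender_b below 0.125 m and horizontal distance between cap_b and blender_b below 0.01 m))), for 0.1 s.
2. the coupling has been lifted clear of its hub in the gripper (((world x of blender_a below 0.6 m and z of cap_a in the frame of blender_a above 0.15 m and contact force between cap_a and blender_a below 0.1 N and contact force between the fingers and cap_a above 1 N) or (world x of blender_b below 0.6 m and z of cap_b in the frame of blender_b above 0.15 m and contact force between cap_b and blender_b below 0.1 N and contact force between the fingers and cap_b above 1 N))), for 0.1 s.
At the end, for the whole second after the job is handed in: The near machine's coupling is held by the fingers (contact force over 1 N), 70 to 160 mm above its screwed-home height, its axis within 40 mm of the spindle's and within 0.3 rad of upright, still, and touching neither the machine nor any other support (((world x of blender_a below 0.6 m and z of cap_a in the frame of blender_a between 0.183 and 0.273 m and horizontal distance between cap_a and blender_a below 0.04 m and angle between cap_a's own z axis and vertical below 0.3 rad and linear speed of cap_a below 0.03 m/s and contact force between the fingers and cap_a above 1 N and contact force between cap_a and blender_a below 0.1 N) or (world x of blender_b below 0.6 m and z of cap_b in the frame of blender_b between 0.183 and 0.273 m and horizontal distance between cap_b and blender_b below 0.04 m and angle between cap_b's own z axis and vertical below 0.3 rad and linear speed of cap_b below 0.03 m/s and contact force between the fingers and cap_b above 1 N and contact force between cap_b and blender_b below 0.1 N))); the arm keeps its last pose, push and grip.
It fails at once if the near machine's coupling is forced: it presses on its hub with over 250 N (contact force between cap_a and blender_a above 250 N or contact force between cap_b and blender_b above 250 N).
It fails at once if the farther machine's coupling is moved by more than 10 mm or touched by the fingers ((world x of blender_a above 0.6 m and (distance of cap_a from where it was at the start of the episode above 0.01 m or contact force between the fingers and cap_a above 0.5 N)) or (world x of blender_b above 0.6 m and (distance of cap_b from where it was at the start of the episode above 0.01 m or contact force between the fingers and cap_b above 0.5 N))).
It fails at once if one of the other things on the worktop (jar, tub, tin, red cup, navy mug) is moved by more than 30 mm (distance of any of jar, tub, tin, red_cup, mug from where it was at the start of the episode above 0.03 m).
It also fails if it takes over 38 s, if anything falls off the work surface, if the arm or the gripper's body presses on something with over 40 N, if the wrist force passes 120 N, or if a joint passes its speed limit or range.

## Working session

There is one attempt and no reset: what is moved stays moved. The work goes in short steps, Python scripts to look and compute and a tool call to move; the robot and the scene stay as the last step left them, time stands still between calls to the robot, and variables do not carry over. Pictures are saved under pics/ and viewed, at most 10 in all, crops included, and the job is handed in when it is done.

Besides the shell and the picture viewer there is one more tool, called after "Request:" as name(argument=value, ...) on one line, values as JSON. send_rows: Moves the arm, as the interface text tells. Its arguments: {"type":"object","properties":{"series":{"type":"string"}},"required":["series"]}

```bash
mkdir -p pics
python3 - <<'E'
from cell import env
import cv2,numpy as np
for c in("scene","top"):
    p=env.read_camera(c);cv2.imwrite(f"pics/{c}0.png",p[:,:,::-1])
    for q in("cap_a","blender_a"):
        print(c,q,[(np.round(d["at"],1),round(d["score"],2)) for d in env.boxes_of(c,q)[:4]])
    k=env.calibration(c);print({a:np.round(np.array(b),3).tolist() for a,b in k.items()})
o=env.get_obs();print(o["t"],o["eef_pos"],o["orientation"],o["opening"])
E
```

```text
scene cap_a [(array([247.5, 223.4]), 0.89), (array([340.3, 174.4]), 0.57)]
scene blender_a [(array([334.9, 192.1]), 0.76), (array([167.6, 161.6]), 0.74), (array([249.1, 239.1]), 0.59)]
{'fx': 475.806, 'fy': 475.806, 'cx': 255.685, 'cy': 195.446, 'extrinsics': [[0.564, -0.826, -0.012, -241.079], [0.639, 0.428, 0.639, -452.623], [-0.522, -0.368, 0.769, -1389.207], [0.0, 0.0, 0.0, 1.0]]}
top cap_a [(array([274.3, 212.1]), 0.73), (array([300.4, 130.4]), 0.53)]
top blender_a [(array([294.8, 143.5]), 0.93), (array([276.1, 225.7]), 0.71)]
{'fx': 473.151, 'fy': 473.151, 'cx': 248.293, 'cy': 186.685, 'extrinsics': [[-0.118, -0.993, 0.007, 173.641], [0.91, -0.105, 0.402, -531.606], [-0.398, 0.054, 0.916, -1713.164], [0.0, 0.0, 0.0, 1.0]]}
0.3 [227.32763378 555.0513706  218.24621038] [[-9.25368342e-01  3.79069026e-01 -3.26045943e-04]
 [ 3.79069160e-01  9.25368139e-01 -6.16084473e-04]
 [ 6.81739865e-05 -6.93699028e-04 -9.99999757e-01]] 93.04676802643237
```

```bash
python3 -c "
import cv2,numpy as np
a=[cv2.imread(f'pics/{c}0.png') for c in('scene','top')]
cv2.imwrite('pics/both0.png',cv2.resize(np.vstack(a),None,fx=.78,fy=.78))"
```

```text
(no output)
```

View pics/scene0.png

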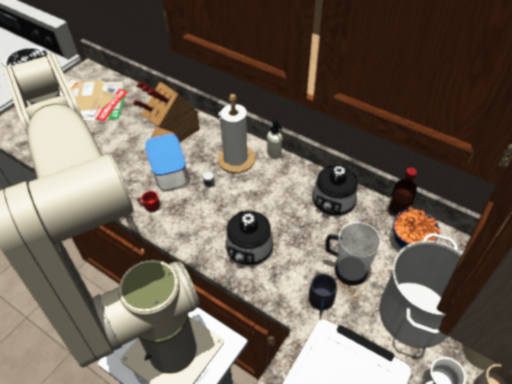

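View pics/top0.png

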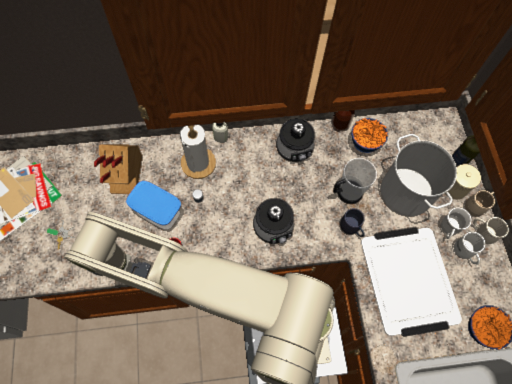

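The scene picture shows the near base at (249,238) with its cap at about (248,222). In the top picture the base is at (275,220) and the cap at (275,211). The far base is at (335,190) and (296,140). I'll zoom in on the near cap and triangulate it.

```bash
cat > h.py <<'E'
from cell import env
import cv2,numpy as np
from scipy.optimize import least_squares
def proj(c,P):
    k=env.calibration(c);E=np.array(k["extrinsics"]);q=E[:3,:3]@P+E[:3,3]
    return np.array([k["cx"]+k["fx"]*q[0]/-q[2],k["cy"]-k["fy"]*q[1]/-q[2]])
def tri(a,b):
    return least_squares(lambda P:np.r_[proj("scene",P)-a,proj("top",P)-b],[450,0,130.])
def onz(c,uv,z):
    return least_squares(lambda P:proj(c,np.r_[P,z])-uv,[450,0.]).x
E
python3 - <<'E'
from h import *
r=tri([247.5,223.4],[274.3,212.1]);print(r.x,r.fun)
for z in(130,135,140):print(z,onz("scene",[247.5,223.4],z),onz("top",[274.3,212.1],z))
a=cv2.imread("pics/scene0.png")[190:270,205:295];b=cv2.imread("pics/top0.png")[185:250,235:315]
f=lambda i:cv2.resize(i,(400,360),interpolation=cv2.INTER_CUBIC)
# overlay of predicted circles for candidate
cv2.imwrite("pics/crop.png",np.hstack([f(a),f(b)]))
E
```

```text
[426.21360243  27.90970453 124.30280387] [ 0.3549469  -0.28755886 -0.13409461  0.51499736]
130 [421.28563364  25.67663025] [426.10326186  27.75032958]
135 [418.34003929  23.46197757] [424.272583    28.29897706]
140 [415.39444494  21.24732489] [422.44190413  28.84762453]
```

View pics/crop.png

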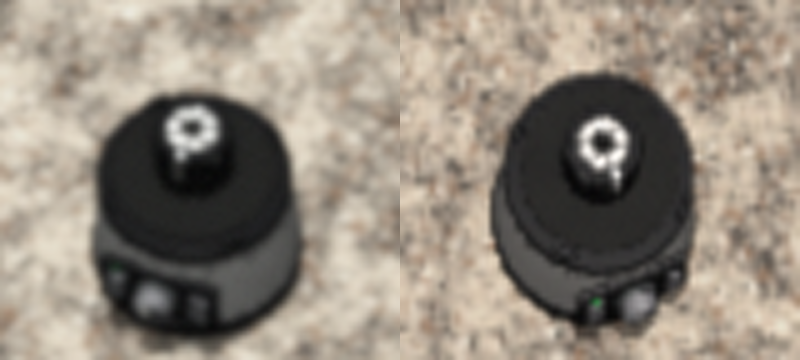

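The crop shows the bright teeth ring at scene (247.6,218.3) and top (275.2,210.4). The rubber disc is centred at about scene crop (195,178).

Run:
```python
from h import *
A,B=[247.6,218.3],[275.2,210.4]
r=tri(A,B);print(r.x,r.fun)
for z in(153,156,161):print(z,onz("scene",A,z),onz("top",B,z))
d=[205+195/4.444-.4,190+178/4.5-.4];e=[235+197/5-.4,185+172/5.538-.4]
print("disc110",onz("scene",d,110),onz("top",e,110))
# index line / panel direction
p=[205+152/4.444-.4,190+300/4.5-.4];q=[235+238/5-.4,185+302/5.538-.4]
print("panel",tri(p,q).x)
o=env.get_obs();print(o["qpos"])
```

```text
[423.53486675  26.16082052 154.15849265] [-0.00974373  0.00789418  0.00371966 -0.01413185]
153 [424.27595204  26.67704121] [423.91005704  26.05207909]
156 [422.46730853  25.32032284] [422.8001737   26.38904739]
161 [419.45290267  23.05912555] [420.95036813  26.95066124]
disc110 [416.0362423  18.7763009] [419.42561685  28.66827817]
panel [340.44445329   5.40844559  59.18045394]
[ 6.28307389e+01  7.48934411e+00  8.52885830e+01  5.02117243e-04
  8.72620073e+01 -4.89325042e+00]
```

Request:
send_rows(series="-0.5 -0.54 0 0.6 93; -1.2 -1.3 0 1.5 93; -1.9 -2.06 0 2.4 93; -2.6 -2.82 0 3.3 93; -3.3 -3.58 0 4.2 93")

```text
t: 0.8
eef_pos: [295.5, 371.2, 218.6]
orientation: [[-0.673, 0.739, 0.0], [0.739, 0.673, 0.0], [-0.0, 0.0, -1.0]]
wrist_force: [0.2, 0.7, 0.7]
opening: 93.4
gripper_force: 0.0
```

```bash
cat > s.py <<'E'
import sys
from h import *
o=env.get_obs();R=np.array(o["orientation"]);t=np.array([float(v) for v in sys.argv[1:4]])
print("t",round(o["t"],2),"pos",np.round(o["eef_pos"],1),"yaw_y",np.round(np.degrees(np.arctan2(R[1,1],R[0,1])),1),"q",np.round(o["qpos"],1),"F",np.round(o["wrist_force"],1),"T",np.round(o["torque"],2),"open",round(o["opening"],1),"g",round(o["gripper_force"],1))
print("to target units",np.round(R.T@(t-o["eef_pos"])/40,2))
E
python3 s.py 423.5 26.2 200
```

```text
t 0.8 pos [295.5 371.2 218.6] yaw_y 42.3 q [ 45.3 -12.4 104.5  -0.   87.8   3. ] F [0.2 0.7 0.7] T [ 0.02  0.02 -0.  ] open 93.4 g 0.0
to target units [-8.53 -3.44  0.47]
```

Request:
send_rows(series="-0.95 -0.38 0 0.8 93; -1.9 -0.76 0 1.6 93; -2.85 -1.15 0 2.4 93; -3.8 -1.53 0 3.2 93; -4.7 -1.9 0 4.0 93")

```text
t: 1.3
eef_pos: [366.6, 181.1, 218.8]
orientation: [[-0.314, 0.949, 0.001], [0.949, 0.314, 0.0], [-0.0, 0.001, -1.0]]
wrist_force: [0.8, 0.0, 0.0]
opening: 92.8
gripper_force: 0.0
```

```bash
python3 s.py 423.5 26.2 200
```

```text
t 1.3 pos [366.6 181.1 218.8] yaw_y 18.3 q [ 19.1 -23.7 113.5  -0.   90.1   0.8] F [0.8 0.  0. ] T [-0.08  0.08  0.01] open 92.8 g 0.0
to target units [-4.12  0.13  0.47]
```

Request:
send_rows(series="-0.9 0.03 0 0.6 93; -1.8 0.06 0 1.2 93; -2.7 0.09 0 1.8 93; -3.6 0.11 0 2.4 93; -4.12 0.13 0.3 2.5 93")

```text
t: 1.8
eef_pos: [425.2, 25.8, 208.3]
orientation: [[-0.057, 0.998, 0.004], [0.998, 0.057, -0.001], [-0.001, 0.004, -1.0]]
wrist_force: [0.6, -0.0, 1.0]
opening: 93.2
gripper_force: 0.0
```

```bash
python3 s.py 423.5 26.2 126;python3 - <<'E'
from h import *
for c,(x,y) in {"scene":(185,175),"top":(225,165)}.items():
    p=env.read_camera(c);cv2.imwrite(f"pics/{c}1.png",p[:,:,::-1])
ims=[cv2.resize(cv2.imread(f"pics/{c}1.png")[y:y+110,x:x+120],(400,367),interpolation=cv2.INTER_CUBIC) for c,(x,y) in {"scene":(185,150),"top":(215,150)}.items()]
cv2.imwrite("pics/crop1.png",np.hstack(ims))
E
```

```text
t 1.8 pos [425.2  25.8 208.3] yaw_y 3.3 q [ -3.4 -20.6 112.3  -0.   88.1  -6.7] F [ 0.6 -0.   1. ] T [-0.06  0.03 -0.02] open 93.2 g 0.0
to target units [ 0.02 -0.05  2.06]
```

View pics/crop1.png

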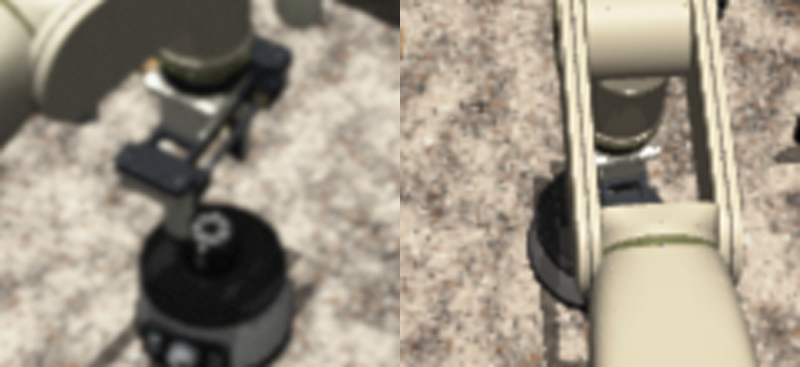

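The scene crop shows the open near finger in line with the cap; in the top view the arm hides it. Triangulation agrees to about 1 mm, so I'm descending.

Request:
send_rows(series="0.02 -0.03 0.5 0 93; 0.02 -0.03 1.0 0 93; 0.02 -0.03 1.5 0 93; 0.02 -0.03 1.85 0 93; 0.02 -0.03 2.03 0 93")

```text
t: 2.4
eef_pos: [421.5, 29.5, 124.2]
orientation: [[-0.062, 0.998, -0.002], [0.998, 0.062, 0.0], [0.0, -0.002, -1.0]]
wrist_force: [-0.5, -0.3, 0.0]
opening: 93.3
gripper_force: 0.0
```

Request:
send_rows(series="0 0 0 0 85; 0 0 0 0 75; 0 0 0 0 65; 0 0 0 0 52; 0 0 0 0 40")

```text
t: 2.9
eef_pos: [422.9, 28.8, 126.1]
orientation: [[-0.061, 0.998, 0.001], [0.998, 0.061, -0.0], [-0.0, 0.001, -1.0]]
wrist_force: [1.7, 0.1, 1.6]
opening: 58.0
gripper_force: 1.1
```

```bash
python3 s.py 423.5 26.2 126
```

```text
t 2.9 pos [422.9  28.8 126.1] yaw_y 3.5 q [ -3.  -17.5 118.6   0.   78.9  -6.6] F [1.7 0.1 1.6] T [-0.   -0.32  0.08] open 58.0 g 1.1
to target units [-0.07  0.01  0.  ]
```

Request:
send_rows(series="-0.06 0.01 0 0 66; -0.06 0.01 0 0 66; -0.06 0.01 0 0 58; -0.06 0.01 0 0 45; -0.06 0.01 0 0 40")

```text
t: 3.4
eef_pos: [422.9, 26.4, 125.4]
orientation: [[-0.061, 0.998, -0.0], [0.998, 0.061, -0.0], [-0.0, -0.0, -1.0]]
wrist_force: [-0.4, -0.2, -0.5]
opening: 55.5
gripper_force: 30.0
```

Request:
send_rows(series="0 0 0 0 40; 0 0 0 0 40; 0 0 0 0 40; 0 0 0 0 40; 0 0 0 0 40")

```text
t: 3.9
eef_pos: [422.9, 26.5, 125.4]
orientation: [[-0.061, 0.998, -0.0], [0.998, 0.061, -0.0], [-0.0, -0.0, -1.0]]
wrist_force: [1.2, -1.1, -0.1]
opening: 55.7
gripper_force: 30.0
```

```bash
python3 s.py 423.5 26.2 126
```

```text
t 3.9 pos [422.9  26.5 125.4] yaw_y 3.5 q [ -3.4 -17.4 118.5  -0.   78.9  -6.9] F [ 1.2 -1.1 -0.1] T [-0.24 -0.03  0.03] open 55.7 g 30.0
to target units [-0.01  0.01 -0.01]
```

Grip is 30 N at 55.7 mm. First I'll try 9° counter-clockwise (negative tool turn) slowly and watch the torque.

Request:
send_rows(series="0 0 0 -0.3 40; 0 0 0 -0.6 40; 0 0 0 -0.9 40; 0 0 0 -1.2 40; 0 0 0 -1.5 40")

```text
t: 4.4
eef_pos: [423.1, 26.5, 125.8]
orientation: [[-0.218, 0.976, 0.0], [0.976, 0.218, 0.0], [-0.0, 0.0, -1.0]]
wrist_force: [-1.4, -1.0, 3.6]
opening: 55.9
gripper_force: 30.0
```

```bash
python3 s.py 423.5 26.2 126
```

```text
t 4.4 pos [423.1  26.5 125.8] yaw_y 12.6 q [ -3.4 -17.4 118.5   0.   78.9 -15.9] F [-1.4 -1.   3.6] T [-0.14  0.21 -0.09] open 55.9 g 30.0
to target units [-0.01  0.01 -0.  ]
```

There is almost no torque (0.09 N m) and a slight upward push, so it's climbing: counter-clockwise loosens it. I'll continue and follow the climb.

Request:
send_rows(series="0 0 -0.01 -0.6 40; 0 0 -0.015 -1.2 40; 0 0 -0.02 -1.8 40; 0 0 -0.02 -2.4 40; 0 0 -0.025 -3 40")

```text
t: 4.9
eef_pos: [423.1, 26.4, 127.0]
orientation: [[-0.51, 0.86, 0.0], [0.86, 0.51, -0.0], [-0.0, 0.0, -1.0]]
wrist_force: [-1.8, -0.4, 4.2]
opening: 55.7
gripper_force: 30.0
```

```bash
python3 s.py 423.5 26.2 126;python3 - <<'E'
from h import *
p=env.read_camera("scene")
cv2.imwrite("pics/c2.png",cv2.resize(p[180:260,205:295,::-1],(720,600),interpolation=cv2.INTER_CUBIC)[:600])
E
```

```text
t 4.9 pos [423.1  26.4 127. ] yaw_y 30.7 q [ -3.4 -17.5 118.4  -0.   79.  -34. ] F [-1.8 -0.4  4.2] T [-0.31  0.37 -0.09] open 55.7 g 30.0
to target units [-0.01  0.01  0.02]
```

View pics/c2.png

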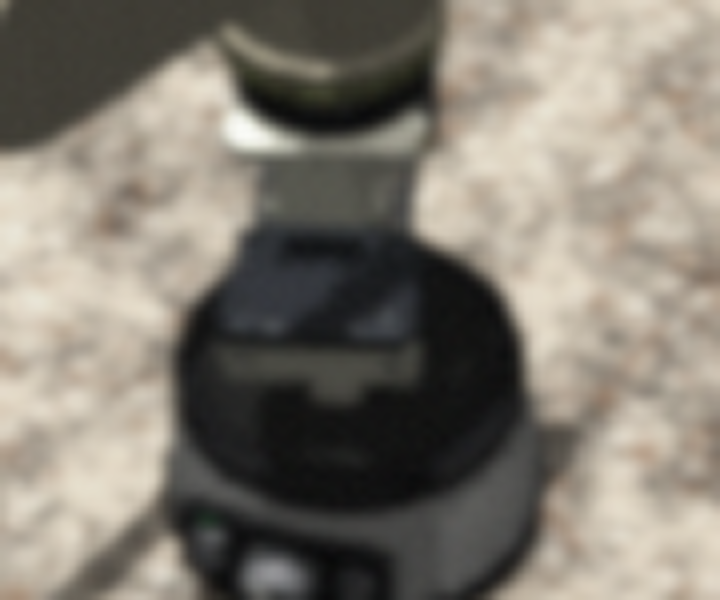

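The finger covers the cap at about (335,400) in this crop. The low torque and steady climb still show it's turning. Another 48° brings the total to 75°.

Request:
send_rows(series="0 0 -0.01 -0.8 40; 0 0 -0.015 -1.6 40; 0 0 -0.02 -2.4 40; 0 0 -0.02 -3.2 40; 0 0 -0.025 -4 40")

```text
t: 5.45
eef_pos: [423.3, 26.1, 128.3]
orientation: [[-0.815, 0.579, 0.001], [0.579, 0.815, -0.001], [-0.001, -0.0, -1.0]]
wrist_force: [-2.7, -2.0, 6.3]
opening: 55.7
gripper_force: 30.0
```

Request:
send_rows(series="0 0 -0.01 -0.8 40; 0 0 -0.015 -1.6 40; 0 0 -0.02 -2.4 40; 0 0 -0.02 -3.2 40; 0 0 -0.02 -4 40")

```text
t: 5.95
eef_pos: [422.9, 26.3, 128.5]
orientation: [[-0.98, 0.197, -0.0], [0.197, 0.98, -0.0], [-0.0, -0.0, -1.0]]
wrist_force: [-0.3, -2.1, 3.3]
opening: 55.6
gripper_force: 30.0
```

Request:
send_rows(series="0 0 0 0 40; 0 0 0 0 40; 0 0 -0.03 0 40; 0 0 -0.06 0 40; 0 0 -0.1 0 40")

```text
t: 6.45
eef_pos: [422.6, 26.5, 132.0]
orientation: [[-0.98, 0.2, -0.001], [0.2, 0.98, 0.0], [0.001, -0.0, -1.0]]
wrist_force: [-0.4, 0.2, -0.5]
opening: 55.5
gripper_force: 30.0
```

```bash
python3 s.py 423.5 26.2 126
```

```text
t 6.45 pos [422.6  26.5 132. ] yaw_y 78.5 q [ -3.4 -17.8 118.1   0.   79.7 -81.8] F [-0.4  0.2 -0.5] T [ 0.02  0.01 -0.02] open 55.5 g 30.0
to target units [-0.02 -0.    0.15]
```

It turned 75° and rises with no resistance, so I'm lifting another 100 mm.

Request:
send_rows(series="0 0 -0.15 0 40; 0 0 -0.4 0 40; 0 0 -0.7 0 40; 0 0 -1.0 0 40; 0 0 -1.3 0 40")

```text
t: 6.95
eef_pos: [423.3, 26.5, 185.9]
orientation: [[-0.98, 0.199, 0.001], [0.199, 0.98, -0.0], [-0.001, 0.0, -1.0]]
wrist_force: [-0.1, -0.7, -1.1]
opening: 55.7
gripper_force: 30.0
```

Request:
send_rows(series="0 0 -0.3 0 40; 0 0 -0.6 0 40; 0 0 -0.9 0 40; 0 0 -1.1 0 40; 0 0 -1.2 0 40")

```text
t: 7.45
eef_pos: [423.3, 26.5, 233.4]
orientation: [[-0.98, 0.199, 0.001], [0.199, 0.98, -0.0], [-0.001, 0.0, -1.0]]
wrist_force: [1.1, -0.9, -0.8]
opening: 55.6
gripper_force: 30.0
```

Request:
send_rows(series="0 0 0 0 40; 0 0 0 0 40; 0 0 0 0 40; 0 0 0 0 40; 0 0 0 0 40")

```text
t: 7.95
eef_pos: [422.8, 26.5, 231.9]
orientation: [[-0.98, 0.199, -0.001], [0.199, 0.98, 0.0], [0.001, -0.0, -1.0]]
wrist_force: [-0.2, 0.3, -0.7]
opening: 55.5
gripper_force: 30.0
```

```bash
python3 s.py 423.5 26.2 235;python3 - <<'E'
from h import *
p=env.read_camera("scene")
cv2.imwrite("pics/c3.png",cv2.resize(p[150:270,185:305,::-1],(600,600),interpolation=cv2.INTER_CUBIC))
E
```

```text
t 7.95 pos [422.8  26.5 231.9] yaw_y 78.5 q [ -3.4 -21.2 110.3  -0.   90.9 -81.9] F [-0.2  0.3 -0.7] T [-0.02  0.04  0.02] open 55.5 g 30.0
to target units [-0.02 -0.   -0.08]
```

View pics/c3.png

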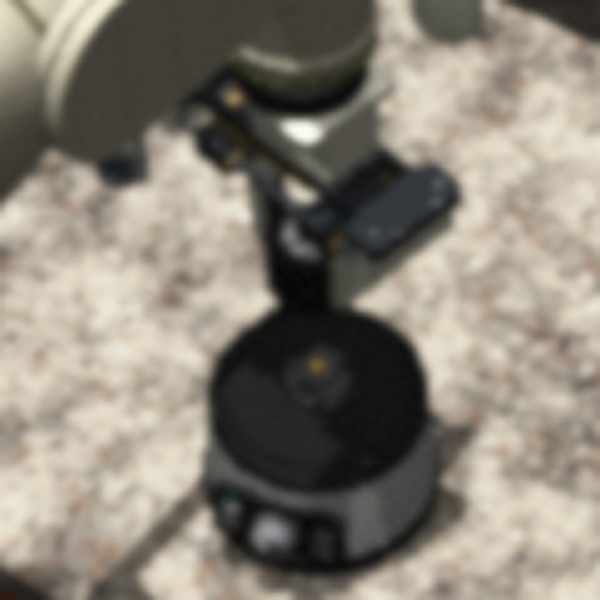

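The picture shows the cap held between the fingers at about (300,260). The bare brass spindle is visible on the base at (318,365). The cap's origin is at about 220 mm, well inside the 183–273 mm band, so I'm handing in.

```bash
python3 -c "
from cell import env
print(env.hand_in())"
```

```text
the job is handed in; nothing more can be done
None
```

The near machine's coupling loosened counter-clockwise (right-hand thread); I turned it 75°, lifted it off, and it is held upright about 105 mm above its home position over the spindle; the job is handed in, with no verdict returned.

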